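Radius gauge to the bag former's corner

TASK

One of the three radius gauges lying on the bench fits the rounded corner of the wooden bag former. Pick that gauge by its wooden grip, lay it flat on the bench and push it gently against the corner until they touch, so that the two curves meet squarely all the way round, then let go and leave it there. Leave the other two gauges where they lie.

Things in the scene. Friction and masses are not known exactly. Their poses are not given: they have to be found in the camera images.
- former: Wooden bag-corner former: light board 150 x 150 mm, 18 thick, fixed flat on the table, one corner rounded to radius 50 mm, three square. Origin on its underside at the centre of the rounded corner's arc (50 mm inside the curved edge); +x points outward on the diagonal through the middle of the rounded corner; z up. Straight edges leave the arc 45 degrees either side of +x.
- leaf_hollow_50: Radius gauge: loose flat aluminium leaf 8 mm thick, 82 wide (y), wide shallow hollow of radius 50 mm in its front edge, arc centre 80 mm from the origin along +x; hollow bottom x = 30, tips 42, back -28. Origin on the underside below the grip, +x to the curved edge, z up. 0.1-0.2 kg. Wooden grip block 44 (x) x 16 (y) x 28 high stands on it, z 8 to 36, centred over the origin.
- leaf_hollow_25: Radius gauge of the same make, leaf 8 mm thick, 76 wide, narrow deep hollow of radius 25 mm in its front edge (bottom at x = 24 mm, tips 41, back -28). Origin on the underside below the grip, +x to the curved edge. Wooden grip block 44 (x) x 16 (y) x 28 high stands on it, z 8 to 36, centred over the origin.
- leaf_round_50: Radius gauge of the same make, leaf 8 mm thick, 76 wide, front edge bulging outward at radius 50 mm (foremost at x = 40 mm, back -28). Origin on the underside below the grip, +x to the curved edge. Wooden grip block 44 (x) x 16 (y) x 28 high stands on it, z 8 to 36, centred over the origin.
Mind the look-alikes: they are no part of the job. Leave any pink or purple look-alike of the leaf_hollow_50 alone.

How it is judged (in metres and radians):
On the way:
1. the matching gauge's hollow edge touches the former's rounded corner, flat and square on (x of former in the frame of leaf_hollow_50 between 0.07 and 0.09 m and y of former in the frame of leaf_hollow_50 between -0.01 and 0.01 m and x of leaf_hollow_50 in the frame of former above 0 m and angle between the x axis of leaf_hollow_50 and the x axis of former, either way round below 0.2 rad and height (world z) of leaf_hollow_50 below 0.01 m and angle between leaf_hollow_50's own z axis and vertical below 0.1 rad and contact force between leaf_hollow_50 and former above 0.2 N).
At the end, for the whole second after the job is handed in: The 50 mm hollow gauge has touched the former and lies flat on the table, released and at rest, its hollow round the rounded corner: the centres of the two arcs within 10 mm along and across the gauge, and the gauge's x axis within about 11 degrees of the corner's diagonal (x of former in the frame of leaf_hollow_50 between 0.07 and 0.09 m and y of former in the frame of leaf_hollow_50 between -0.01 and 0.01 m and x of leaf_hollow_50 in the frame of former above 0 m and angle between the x axis of leaf_hollow_50 and the x axis of former, either way round below 0.2 rad and height (world z) of leaf_hollow_50 below 0.01 m and angle between leaf_hollow_50's own z axis and vertical below 0.1 rad and linear speed of leaf_hollow_50 below 0.02 m/s and angular speed of leaf_hollow_50 below 0.2 rad/s and contact force between leaf_hollow_50 and the fingers below 0.05 N).
It fails at once if one of the other two gauges is moved more than 30 mm (distance of any of leaf_hollow_25, leaf_round_50 from where it was at the start of the episode above 0.03 m).
It also fails if it takes over 38 s, if anything falls off the work surface, if the arm or the gripper's body presses on something with over 40 N, if the wrist force passes 120 N, or if a joint passes its speed limit or range.

ROBOT

A 7-joint arm with a two-finger parallel gripper is mounted at the origin on the work surface. World frame = base frame: x ahead of the robot, y to its left, z up, the work surface at z = 0. Lengths are in mm, angles in degrees, forces in N, time in s.
With the tool pointing down it reaches from about 425 to 875 mm from the base axis. Payload 8.4 kg.
Tool frame: the origin (TCP) lies between the finger pads; the fingertips stand 22 mm ahead of it and the grasp point (between the pads) lies 3 mm ahead of it; z points along the fingers, y is the line along which they close (so a half turn about z gives the same grasp; the last joint's range is limited). The gripper opens to 85 mm and grips with 20 to 120 N. Pads are 22 mm wide; open, the fingers measure 114 mm over their backs; the gripper's body (76 mm by 85 mm) begins 54 mm behind the grasp point. The pads swing forward as they close: fully open they stand 13 mm farther back than shut.
Start: joints at [-69.855, 19.091, 2.286, 83.961, -0.768, 76.965, -3.352], TCP at [283.193, 585.036, 253.308] pointing down, gripper open.
Joint ranges: [-147.57, 147.57], [-21.85, 119.76], [-74.77, 79.35], [14.55, 137.4], [-85.83, 265.84], [4.83, 119.75], [-152.11, 152.11]. Speed limits (degrees/s): [127.2, 127.2, 159.86, 159.86, 180, 180, 180].

INTERFACE

Orientations are given as [roll, pitch, yaw] about the fixed x, y, z axes, in that order (R = Rz(yaw) Ry(pitch) Rx(roll)).
In Python, from rig import * gives the robot as it stands.
- The arm moves only by the tool carry_out, never from a script. Its argument "motion" is one flat list of numbers, 5 for each row, row after row: the shift along the world's x, y, z in shares of 0.25 m (1.0 is 0.25 m), then the turn about the world's z in shares of 45 degrees (1.0 is 45 degrees), then the opening, from 0 (shut) to 1 (fully open). A call has 1 to 5 rows; each row is the pose to reach, as a shift and turn from the pose commanded when the call began; what a row does not reach only later rows make up. A row lasts 1/12 s, in which the tool goes at most 41.7 mm and 7.16 degrees, less where a joint would pass 70% of its speed; a pose out of reach is approached as far as the arm can. Shift and turn numbers lie between -1 and 1, and a call with a number outside is refused. A call with a gripper value outside its range is refused whole. The fingers move at their own pace and stop on an object; "force" is the grip in N (left out, the last holds). Time passes only in rows, so rows that repeat a pose let the fingers close. It gives the time, the measured TCP pose, the force, the opening and the grip force at its end, in the units of the state.
- read_state(): the state, without advancing time (a new reading comes with each control period).
- camera(name): name is "scene" or "top" or "wrist"; returns a dict with "image" (400x640x3 uint8, red, green, blue), "fx", "fy", "cx", "cy" (pixels), "R" (3x3) and "t" (3): a world point X has camera coordinates R X + t; the wrist camera has in their place "T_tool_cam" (4x4, takes a point from camera to tool coordinates, whose origin is the TCP and whose axes are the flange's). Camera axes: x right, y down, z forward; pixel columns grow to the right and rows downward; lengths in mm; the calibration is good to about 2 mm. A picture is of the moment at which its call begins: read the wrist's pose just before it. There is no depth.
- hand_in(): hands the job in; it is judged then, once.
The state is a dict: "time": time; "joint_positions": joint angles; "joint_velocities": joint speeds; "joint_torque": joint torques, N m; "ee_pos": TCP position; "tcp_rot": TCP orientation; "force": force on the tool from outside, world axes, zero at the start; "torque": the same for the moment, N m; "finger_gap": finger opening in mm; "grasp_force": force on a finger pad.
Only numpy, scipy, OpenCV 4.12 (cv2) and the standard library are available. Lean on these libraries where they do the work, as an engineer would, in place of code of your own. Each camera call takes 0.05 s, during which the arm holds its last target. There are 200 camera calls.

## Working session

There is one attempt and no reset: what is moved stays moved. The work goes in short steps, Python scripts to look and compute and a tool call to move; the robot and the scene stay as the last step left them, time stands still between calls to the robot, and variables do not carry over. Pictures are saved under pics/ and viewed, at most 10 in all, crops included, and the job is handed in when it is done.

Besides the shell and the picture viewer there is one more tool, called after "Request:" as name(argument=value, ...), one argument or row to a line, values as JSON. carry_out: Moves the arm, as the interface text tells. Its arguments: {"type":"object","properties":{"motion":{"type":"array","items":{"type":"number"}},"force":{"type":"number"}},"required":["motion"]}

```bash
mkdir -p pics
python3 - <<'E'
from rig import *
import cv2,pickle
s=read_state();print(s['ee_pos'],s['tcp_rot'],s['time'])
for n in ['top','scene']:
    c=camera(n);pickle.dump(c,open(n+'.pkl','wb'));cv2.imwrite(f'pics/{n}0.png',c['image'][:,:,::-1])
    print(n,c['fx'],c['cx'],c['cy'],c['R'],c['t'])
E
```

```text
[283.03683136 584.69544523 252.42253466] [-1.79909554e+02  5.45390595e-03  1.54168170e+02] 0.0
top 368.2504621487786 322.16858043047415 196.14429955229912 [[-0.01425538 -0.99967356 -0.02120288]
 [-0.98787257  0.01735963 -0.15429333]
 [ 0.15461104  0.01874623 -0.98779755]] [-91.21738293 427.90597235 966.87051859]
scene 440.499375715743 315.82396689088586 196.29302788581614 [[ 0.85499571  0.51858319  0.00733553]
 [ 0.44553867 -0.72717928 -0.52221221]
 [-0.26547623  0.44975747 -0.85278403]] [-300.29070369 -240.61541598 1424.12843618]
```

View pics/top0.png

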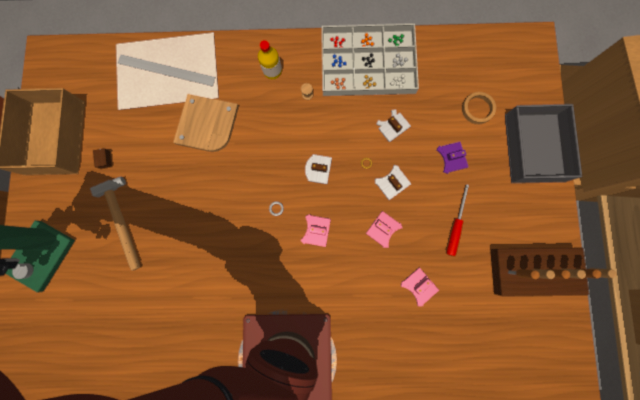

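View pics/scene0.png

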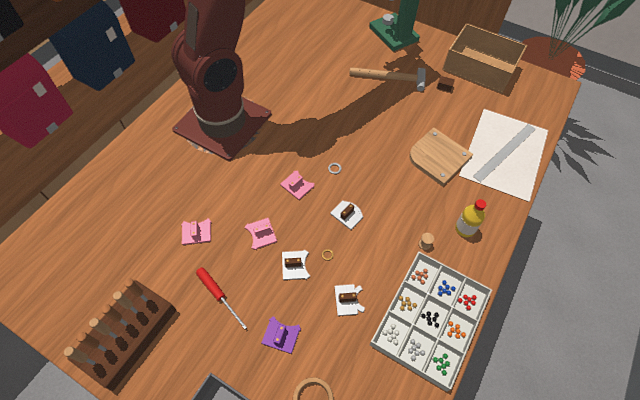

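Top view: the former is at (206,123). The white gauges are at (394,125), (393,183) and (319,168). The pink look-alikes at (316,231), (384,229), (420,287) and the purple one at (453,157) are to be left alone. I'll check the white gauges and the former up close.

Run:
```python
import cv2,pickle,numpy as np
im=pickle.load(open('top.pkl','rb'))['image'][:,:,::-1]
a=cv2.resize(im[100:210,295:420],None,fx=6,fy=6,interpolation=cv2.INTER_CUBIC)[:600]
cv2.imwrite('pics/a.png',cv2.resize(im[105:205,300:420],None,fx=6,fy=6,interpolation=cv2.INTER_CUBIC))
cv2.imwrite('pics/b.png',cv2.resize(im[85:160,165:245],None,fx=8,fy=8,interpolation=cv2.INTER_CUBIC))
```

```text
(no output)
```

View pics/a.png

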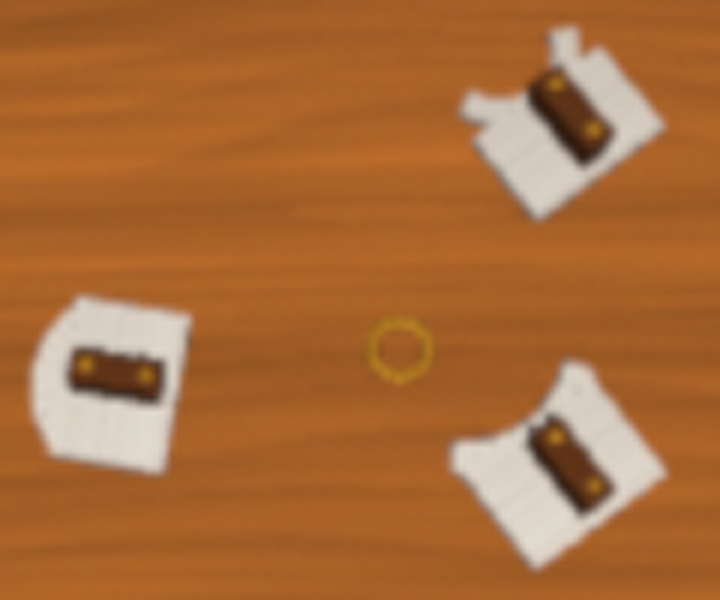

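View pics/b.png

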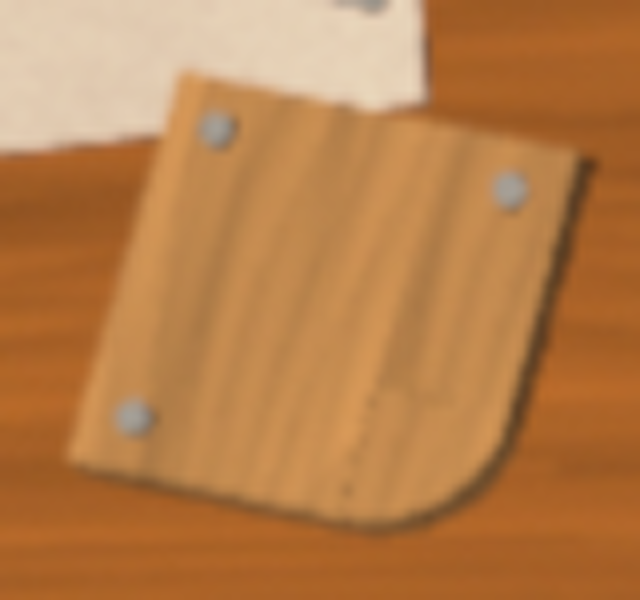

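The gauge at (393,183) has the wide, shallow hollow, so it is leaf_hollow_50. The one at (394,125) has a deep, narrow hollow and (319,168) bulges. The former's rounded corner is at about (225,146), facing lower right.

```bash
cat > h.py <<'E'
import numpy as np,pickle
def ray(c,px,z,R=None,t=None):
    R=np.array(c['R']);t=np.array(c['t']).ravel();o=-R.T@t
    out=[]
    for u,v in px:
        d=R.T@np.array([(u-c['cx'])/c['fx'],(v-c['cy'])/c['fy'],1]);out.append((o+d*(z-o[2])/d[2])[:2])
    return np.array(out)
E
python3 - <<'E'
from h import *
c=pickle.load(open('top.pkl','rb'))
f=lambda p,k,o:[((u+.5)/k-.5+o[0],(v+.5)/k-.5+o[1]) for u,v in p]
TL,TR,BL=ray(c,f([(184,75),(582,153),(72,460)],8,(165,85)),18)
print('former',TL,TR,BL,np.linalg.norm(TR-TL),np.linalg.norm(BL-TL))
a=(TR-TL)/np.linalg.norm(TR-TL);b=(BL-TL)/np.linalg.norm(BL-TL)
d=(a+b)/np.linalg.norm(a+b);ctr=(TR+BL)/2+ (100-75)*(a+b)
print('dot',a@b,'ctr',ctr,'dir',np.degrees(np.arctan2(d[1],d[0])))
print('goal origin',ctr+80*d)
L=ray(c,f([(538,571),(667,471),(449,445),(597,362)],6,(300,105)),8)
print(L,np.linalg.norm(L[0]-L[1]))
y=L[0]-L[1];y/=np.linalg.norm(y);x=np.array([y[1],-y[0]])
print('gauge x dir',np.degrees(np.arctan2(x[1],x[0])),'O',(L[0]+L[1])/2+28*x)
G=ray(c,f([(548,418),(533,435),(614,488),(583,514)],6,(300,105)),36);print('grip',G,G.mean(0))
B=ray(c,f([(556,437),(594,486)],6,(300,105)),36);q=B[0]-B[1];print('brass',np.degrees(np.arctan2(q[1],q[0])),B.mean(0))
E
```

```text
former [735.53799513 288.47483334] [702.34931822 142.77387806] [591.60622628 322.42543702] 149.43311763496115 147.8817012787881
dot -0.007680657081613374 ctr [617.09309433 213.96353122] dir -148.05227830639234
goal origin [549.2105938  171.63191038]
[[ 416.84735291 -282.8839081 ]
 [ 462.6231885  -344.42327109]
 [ 476.77825167 -244.13312713]
 [ 515.03060649 -314.5271458 ]] 76.69759006408732
gauge x dir 36.64358332351003 O [ 462.20145462 -296.94219886]
grip [[ 482.73511008 -285.753926  ]
 [ 475.01112536 -278.65773661]
 [ 449.99284518 -313.97410152]
 [ 438.36962985 -299.53443233]] [ 461.52717762 -294.48004911]
brass 35.14736630089819 [ 462.48305484 -297.01476775]
```

The manual's scale: shifts go in shares of 0.25 m and turns go in shares of 45 degrees. Converting my numbers, 0.15 m / 0.25 = 0.6, 0.03 m / 0.25 = 0.12, -35 degrees / 45 = -0.7778.

Request:
carry_out(
  motion=[0.12,-0.096,0,-0.1556,1,0.24,-0.192,0,-0.3111,1,0.36,-0.3,0,-0.4667,1,0.48,-0.4,0,-0.6222,1,0.6,-0.52,0,-0.7778,1],
  force=30,
)

```text
time: 0.52
ee_pos: [433.5, 454.6, 252.9]
tcp_rot: [-180.0, -0.0, 118.9]
force: [1.0, 0.4, -0.6]
finger_gap: 85.5
grasp_force: 0.0
```

Converted, -0.16 m / 0.25 = -0.64, -0.128 m / 0.25 = -0.512, -35 degrees / 45 = -0.7778.

Request:
carry_out(
  motion=[0.1,-0.128,0,-0.1556,1,0.2,-0.256,0,-0.3111,1,0.3,-0.384,0,-0.4667,1,0.4,-0.512,0,-0.6222,1,0.48,-0.64,0,-0.7778,1],
)

```text
time: 0.93
ee_pos: [553.9, 293.4, 253.0]
tcp_rot: [180.0, 0.0, 83.8]
force: [0.1, 1.0, -0.5]
finger_gap: 85.4
grasp_force: 0.0
```

Converted, -0.19 m / 0.25 = -0.76, -0.15 m / 0.25 = -0.6, -35 degrees / 45 = -0.7778.

Request:
carry_out(
  motion=[0.06,-0.144,0,-0.1556,1,0.12,-0.292,0,-0.3111,1,0.18,-0.44,0,-0.4667,1,0.2,-0.6,0,-0.6222,1,0.2,-0.76,0,-0.7778,1],
)

```text
time: 1.35
ee_pos: [603.2, 103.5, 252.7]
tcp_rot: [180.0, 0.0, 48.8]
force: [0.9, -0.8, -0.6]
finger_gap: 85.7
grasp_force: 0.0
```

Converted, -0.195 m / 0.25 = -0.78, -0.156 m / 0.25 = -0.624, -13 degrees / 45 = -0.2889.

Request:
carry_out(
  motion=[-0.04,-0.156,0,-0.1333,1,-0.08,-0.312,0,-0.2667,1,-0.12,-0.468,0,-0.2889,1,-0.16,-0.624,0,-0.2889,1,-0.2,-0.78,0,-0.2889,1],
)

```text
time: 1.77
ee_pos: [551.6, -91.1, 253.1]
tcp_rot: [-180.0, 0.0, 36.2]
force: [0.8, -0.2, -0.3]
finger_gap: 85.4
grasp_force: 0.0
```

Converted, -0.175 m / 0.25 = -0.7, -0.14 m / 0.25 = -0.56.

Request:
carry_out(
  motion=[-0.06,-0.14,-0.04,0,1,-0.12,-0.28,-0.08,0,1,-0.184,-0.42,-0.12,0,1,-0.24,-0.56,-0.16,0,1,-0.304,-0.7,-0.2,0,1],
)

```text
time: 2.18
ee_pos: [475.7, -265.7, 202.8]
tcp_rot: [-180.0, -0.0, 36.2]
force: [2.3, -1.1, -0.1]
finger_gap: 85.3
grasp_force: 0.0
```

Converted, -0.03 m / 0.25 = -0.12, -0.015 m / 0.25 = -0.06.

Request:
carry_out(
  motion=[-0.06,-0.12,0,0,1,-0.06,-0.12,0,0,1,-0.06,-0.12,0,0,1],
)

```text
time: 2.43
ee_pos: [460.1, -296.4, 203.1]
tcp_rot: [-180.0, 0.0, 35.9]
force: [0.7, 0.0, 1.3]
finger_gap: 85.1
grasp_force: 0.0
```

Run:
```python
from rig import *
import cv2,pickle
s=read_state();c=camera('wrist');c['s']=s
print(s['ee_pos'],s['tcp_rot'],c['T_tool_cam'],c['fx'])
pickle.dump(c,open('w.pkl','wb'));cv2.imwrite('pics/w1.png',c['image'][:,:,::-1])
```

```text
[ 460.10031952 -296.38414081  203.12281423] [-1.79985345e+02  3.40407158e-02  3.59019195e+01] [[-9.06847842e-04 -9.65544037e-01 -2.60238140e-01  6.48030113e+01]
 [ 9.99999490e-01 -9.91535212e-04  1.94143461e-04 -2.56797524e-01]
 [-4.45489341e-04 -2.60237831e-01  9.65544444e-01 -1.21605704e+02]
 [ 0.00000000e+00  0.00000000e+00  0.00000000e+00  1.00000000e+00]] 290.63067900730266
```

View pics/w1.png

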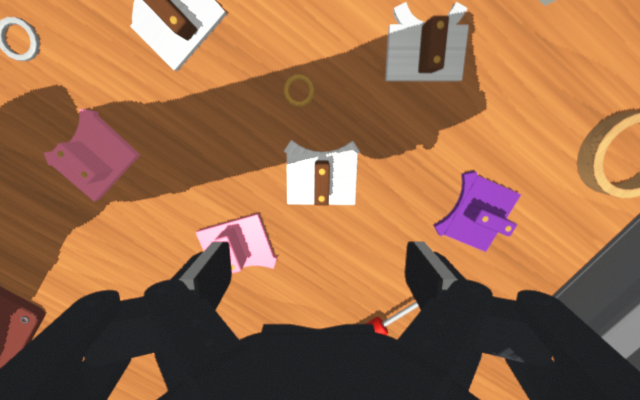

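The wrist view shows the white wide-hollow gauge at (322,175), with grip dots at (322,170) and (322,198) and back corners at (287,204) and (356,205). The fingers are almost aligned with it.

```bash
cat >> h.py <<'E'
from scipy.spatial.transform import Rotation as Ro
def wcam(c):
    s=c['s'];A=Ro.from_euler('xyz',s['tcp_rot'],degrees=True).as_matrix();T=np.array(c['T_tool_cam'])
    Rw=A@T[:3,:3];p=A@T[:3,3]+np.array(s['ee_pos']);return dict(c,R=Rw.T,t=-Rw.T@p)
E
python3 - <<'E'
from h import *
c=wcam(pickle.load(open('w.pkl','rb')))
L=ray(c,[(287,204.5),(356,205.5)],8);y=L[0]-L[1];print(L,np.linalg.norm(y));y/=np.linalg.norm(y);x=np.array([y[1],-y[0]])
print(np.degrees(np.arctan2(x[1],x[0])),L.mean(0)+28*x)
B=ray(c,[(322,170),(322,198.5)],36);q=B[0]-B[1];print(B.mean(0),np.linalg.norm(q),np.degrees(np.arctan2(q[1],q[0])))
print(ray(c,[(316,162),(329,162),(316,204),(329,204)],36).mean(0))
E
```

```text
[[ 416.23569664 -284.68051799]
 [ 461.19924446 -348.9409254 ]] 78.42908001857798
34.98080618265786 [ 461.65910657 -300.75826592]
[ 463.15644568 -299.19663884] 29.636621568498384 36.06744563050233
[ 464.32060172 -298.97689247]
```

Converted, -0.169 m / 0.25 = -0.676, -0.15 m / 0.25 = -0.6.

Request:
carry_out(
  motion=[0.012,-0.01,-0.16,0,0.6,0.012,-0.01,-0.32,0,0.6,0.012,-0.01,-0.48,0,0.6,0.012,-0.01,-0.6,0,0.6,0.012,-0.01,-0.676,0,0.6],
)

```text
time: 2.9
ee_pos: [464.1, -294.1, 30.7]
tcp_rot: [-179.8, 0.1, 36.3]
force: [0.3, 0.1, -0.1]
finger_gap: 51.4
grasp_force: 0.0
```

Request:
carry_out(
  motion=[0,0,0,0,0.6,0,0,0,0,0,0,0,0,0,0,0,0,0,0,0,0,0,0,0,0],
  force=30,
)

```text
time: 3.32
ee_pos: [466.1, -297.1, 36.1]
tcp_rot: [179.9, -0.1, 36.2]
force: [-0.1, 0.4, 7.0]
finger_gap: 15.2
grasp_force: 31.3
```

Request:
carry_out(
  motion=[0,0,0,0,0,0,0,0,0,0,0,0,0,0,0,0,0,0,0,0],
)

```text
time: 3.65
ee_pos: [466.1, -297.1, 36.1]
tcp_rot: [179.9, -0.1, 36.2]
force: [-0.1, 2.3, 7.2]
finger_gap: 15.2
grasp_force: 31.4
```

Request:
carry_out(
  motion=[0,0,0.06,0,0,0,0,0.16,0,0,0,0,0.26,0,0,0,0,0.32,0,0,0,0,0.32,0,0],
)

```text
time: 4.07
ee_pos: [466.5, -298.1, 118.2]
tcp_rot: [179.7, -0.2, 36.2]
force: [1.1, 0.1, -1.7]
finger_gap: 15.1
grasp_force: 30.2
```

Converted, 0.165 m / 0.25 = 0.66, 0.13 m / 0.25 = 0.52, -4 degrees / 45 = -0.0889.

Request:
carry_out(
  motion=[0.008,0.1,0,0,0,0.016,0.24,0,0,0,0.032,0.38,0,0,0,0.048,0.52,0,-0.0444,0,0.064,0.66,0,-0.0889,0],
)

```text
time: 4.48
ee_pos: [480.2, -130.2, 114.0]
tcp_rot: [-180.0, -0.0, 32.1]
force: [1.0, 0.4, -1.8]
finger_gap: 15.5
grasp_force: 30.1
```

Request:
carry_out(
  motion=[0.012,0.14,0,0,0,0.028,0.28,0,0,0,0.04,0.42,0,0,0,0.056,0.56,0,0,0,0.072,0.68,0,0,0],
)

```text
time: 4.9
ee_pos: [498.1, 40.9, 114.1]
tcp_rot: [-179.9, -0.0, 32.3]
force: [1.0, 0.3, -1.8]
finger_gap: 15.2
grasp_force: 30.2
```

Converted, 0.1 m / 0.25 = 0.4, 0.09 m / 0.25 = 0.36.

Request:
carry_out(
  motion=[0.012,0.14,0,0,0,0.028,0.26,0,0,0,0.04,0.36,0,0,0,0.04,0.4,0,0,0,0.04,0.4,0,0,0],
)

```text
time: 5.32
ee_pos: [508.1, 141.1, 113.8]
tcp_rot: [-180.0, 0.0, 32.4]
force: [-0.3, -0.4, -1.5]
finger_gap: 15.5
grasp_force: 30.2
```

Run:
```python
from rig import *
import cv2,pickle
s=read_state();c=camera('wrist');c['s']=s
print(s['ee_pos'],s['tcp_rot'],s['time'],s['force'])
pickle.dump(c,open('w2.pkl','wb'));cv2.imwrite('pics/w2.png',c['image'][:,:,::-1])
```

```text
[508.1263569  141.07635271 113.80372231] [-1.79964005e+02  8.19965723e-03  3.24239619e+01] 5.3167 [-0.34223246 -0.44555233 -1.5477718 ]
```

View pics/w2.png

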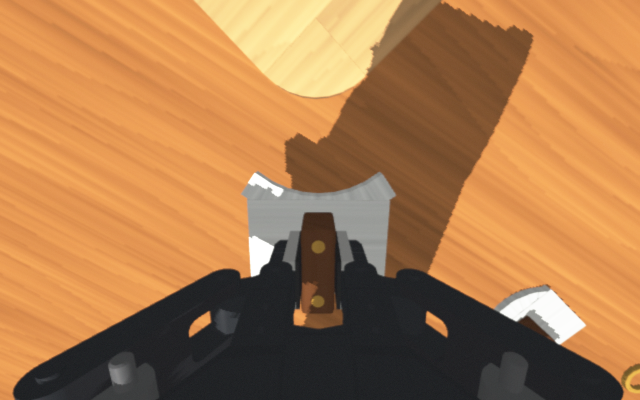

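The gauge is held square between the pads, with grip dots at (318,247) and (317,301). The hollow bottom is at (320,192) and the former's arc lowest point is at (316,96), with straight edges running up on both sides.

Run:
```python
from h import *
import cv2
raw=pickle.load(open('w2.pkl','rb'));c=wcam(raw)
B=ray(c,[(318,247),(317,301)],114);q=B[0]-B[1];print('dots',B.mean(0),np.linalg.norm(q),np.degrees(np.arctan2(q[1],q[0])))
print('hollow',ray(c,[(320,192.5)],86),'sides',ray(c,[(247,215),(390,215)],86))
# former top-face boundary by colour
im=raw['image'].astype(int);hsv=cv2.cvtColor(raw['image'],cv2.COLOR_RGB2HSV)
cv2.imwrite('pics/w2crop.png',cv2.resize(raw['image'][0:110,180:460,::-1],None,fx=2.8,fy=2.8,interpolation=cv2.INTER_CUBIC))
P=ray(c,[(195,2),(230,40),(440,2)],18)
A=ray(c,[(316,95)],18);print('apex',A,P)
```

```text
dots [503.62787139 138.63132341] 28.04915875007103 31.40630822638048
hollow [[531.75706829 154.91253894]] sides [[500.01970908 181.53452974]
 [541.45231887 116.18324244]]
apex [[576.0970661  185.91372792]] [[582.37018945 283.72589257]
 [574.69521568 253.78164828]
 [668.37632095 148.041302  ]]
```

View pics/w2crop.png

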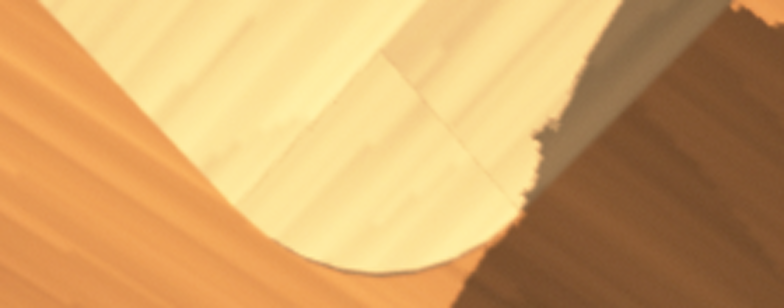

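The crop shows seams meeting at the arc centre at crop (380,52), and the tangent points at (240,205) and (522,208).

Run:
```python
from h import *
c=wcam(pickle.load(open('w2.pkl','rb')))
P=ray(c,[((u+.5)/2.8-.5+180,(v+.5)/2.8-.5) for u,v in [(380,52),(240,205),(522,208),(378,273),(38,0),(740,0)]],18)
print(P,np.linalg.norm(P[1:4]-P[0],axis=1))
an=lambda v:np.degrees(np.arctan2(v[1],v[0]))
e1=an(P[4]-P[1]);e2=an(P[5]-P[2]);print('edges',e1,e2,'diag',(e1+e2)/2,'seams',an(P[0]-P[1]),an(P[0]-P[2]))
```

```text
[[616.63453549 211.99874451]
 [569.5551548  223.34544551]
 [606.42855199 163.88597418]
 [574.36140129 185.92493773]
 [582.96027055 285.28280602]
 [670.8120359  146.68625716]] [48.42742725 49.18333832 49.66750724]
edges 77.78781861388774 -14.956993797729506 diag 31.415412408079114 seams -13.550552159848042 78.02358911207534
```

Converted, -0.07 m / 0.25 = -0.28, -0.055 m / 0.25 = -0.22.

Request:
carry_out(
  motion=[0.064,0.048,0,0,0,0.128,0.098,-0.04,0,0,0.128,0.098,-0.12,0,0,0.128,0.098,-0.22,0,0,0.128,0.098,-0.28,0,0],
)

```text
time: 5.78
ee_pos: [540.0, 160.1, 42.3]
tcp_rot: [180.0, 0.1, 32.1]
force: [-0.2, 0.6, -2.1]
finger_gap: 15.2
grasp_force: 30.1
```

Converted, -0.006 m / 0.25 = -0.024, -0.004 m / 0.25 = -0.016.

Request:
carry_out(
  motion=[0,0,0,0,0,0,0,-0.008,0,0,0,0,-0.016,0,0,0,0,-0.024,0,0,0,0,-0.024,0,0],
)

```text
time: 6.2
ee_pos: [541.1, 162.5, 39.0]
tcp_rot: [-180.0, -0.1, 32.2]
force: [-0.1, 1.0, -1.5]
finger_gap: 15.6
grasp_force: 30.1
```

Converted, -0.003 m / 0.25 = -0.012, -0.002 m / 0.25 = -0.008.

Request:
carry_out(
  motion=[0,0,-0.004,0,0,0,0,-0.008,0,0,0,0,-0.012,0,0,0,0,-0.012,0,0],
)

```text
time: 6.53
ee_pos: [540.8, 162.7, 36.1]
tcp_rot: [-180.0, -0.0, 32.2]
force: [-4.1, -2.1, 8.0]
finger_gap: 15.3
grasp_force: 31.4
```

Run:
```python
from rig import *
import cv2,pickle
s=read_state();c=camera('wrist');c['s']=s
print(s['ee_pos'],s['tcp_rot'],s['time'],s['force'])
pickle.dump(c,open('w3.pkl','wb'));cv2.imwrite('pics/w3.png',cv2.resize(c['image'][80:300,180:460,::-1],None,fx=2.7,fy=2.7,interpolation=cv2.INTER_CUBIC))
```

```text
[540.83493761 162.74775901  36.10537603] [-1.79969181e+02 -2.68879534e-02  3.21761821e+01] 6.5333 [-4.05791872 -2.0549509   7.98572073]
```

View pics/w3.png

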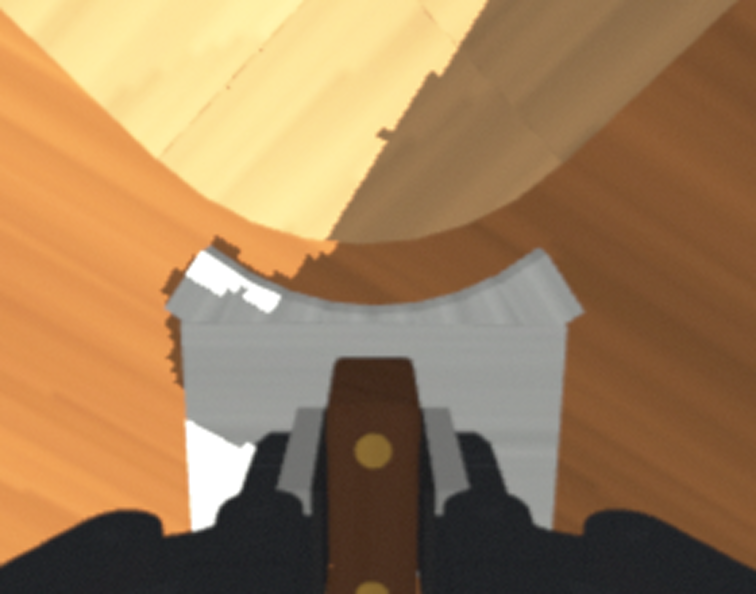

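The former's arc bottom is at crop (370,242), with tangent points at (160,158) and (560,160). The hollow bottom is at (376,305) and the tips at (205,248) and (543,250), so about 14 mm of gap remains.

Run:
```python
from h import *
c=wcam(pickle.load(open('w3.pkl','rb')))
f=lambda p:[((u+.5)/2.7-.5+180,(v+.5)/2.7-.5+80) for u,v in p]
an=lambda v:np.degrees(np.arctan2(v[1],v[0]))
F=ray(c,f([(160,158),(560,160),(370,242),(0,18),(735,0)]),18);G=ray(c,f([(205,248),(543,250),(376,305),(186,322),(568,322)]),8)
e1,e2=an(F[3]-F[0]),an(F[4]-F[1]);th=(e1+e2)/2;print('edges',e1,e2,th)
q=G[0]-G[1];print('gauge dir',an(q)-90)
t=np.radians(31.8);M=np.array([[np.cos(t),np.sin(t)],[-np.sin(t),np.cos(t)]])
print('along,across former T1,T2,apex',(M@F.T).T.round(1));print('gauge tips,hollow,sides',(M@G.T).T.round(1))
B=ray(c,f([(373,450),(371,597)]),36);print('dots',M@B.mean(0))
```

```text
edges 79.69319155200698 -14.318034770439237 32.68757839078387
gauge dir 31.781793908851668
along,across former T1,T2,apex [[ 601.4 -109. ]
 [ 601.5 -178.9]
 [ 586.8 -145.7]
 [ 624.2  -83.7]
 [ 627.7 -206.2]]
gauge tips,hollow,sides [[ 583.8 -113.9]
 [ 583.8 -179.1]
 [ 572.6 -146.9]
 [ 569.  -109.4]
 [ 569.4 -184.9]]
dots [ 540.34674388 -146.35108228]
```

Converted, 0.009 m / 0.25 = 0.036, 0.0005 m / 0.25 = 0.002.

Request:
carry_out(
  motion=[0.012,0.012,0.002,0,0,0.024,0.02,0.002,0,0,0.036,0.032,0.002,0,0,0.036,0.032,0.002,0,0],
)

```text
time: 6.92
ee_pos: [550.4, 171.0, 36.1]
tcp_rot: [180.0, -0.0, 32.2]
force: [-1.1, 0.2, 4.5]
finger_gap: 15.2
grasp_force: 31.1
```

Converted, 0.001 m / 0.25 = 0.004, 0.0005 m / 0.25 = 0.002.

Request:
carry_out(
  motion=[0.004,0.002,0,0,0,0.004,0.002,0,0,0,0.004,0.002,0,0,0],
)

```text
time: 7.17
ee_pos: [550.4, 171.0, 36.1]
tcp_rot: [-180.0, 0.0, 32.2]
force: [-4.1, -1.8, 7.7]
finger_gap: 15.4
grasp_force: 31.6
```

Converted, 0.0009 m / 0.25 = 0.0036, 0.0005 m / 0.25 = 0.002.

Request:
carry_out(
  motion=[0.0036,0.002,0,0,0,0.0036,0.002,0,0,0,0.0036,0.002,0,0,0],
)

```text
time: 7.42
ee_pos: [551.2, 171.3, 36.2]
tcp_rot: [-180.0, 0.1, 32.2]
force: [-6.4, -2.3, 10.3]
finger_gap: 15.6
grasp_force: 31.8
```

Converted, 0.0009 m / 0.25 = 0.0036, 0.0005 m / 0.25 = 0.002.

Request:
carry_out(
  motion=[0.0036,0.002,0,0,0,0.0036,0.002,0,0,0,0.0036,0.002,0,0,0],
)

```text
time: 7.67
ee_pos: [552.0, 171.7, 36.1]
tcp_rot: [-180.0, 0.1, 32.2]
force: [-6.7, -2.8, 9.3]
finger_gap: 15.0
grasp_force: 31.7
```

Converted, 0.0009 m / 0.25 = 0.0036, 0.0005 m / 0.25 = 0.002.

Request:
carry_out(
  motion=[0.0036,0.002,0.002,0,0,0.0036,0.002,0.002,0,0,0.0036,0.002,0.002,0,0],
)

```text
time: 7.92
ee_pos: [553.1, 172.4, 36.2]
tcp_rot: [-180.0, 0.0, 32.2]
force: [-3.8, -3.1, 4.5]
finger_gap: 15.5
grasp_force: 30.9
```

Converted, 0.0009 m / 0.25 = 0.0036, 0.0005 m / 0.25 = 0.002.

Request:
carry_out(
  motion=[0.0036,0.002,0,0,0,0.0036,0.002,0,0,0,0.0036,0.002,0,0,0],
)

```text
time: 8.17
ee_pos: [553.2, 172.4, 36.2]
tcp_rot: [-180.0, 0.2, 32.2]
force: [-8.5, -3.4, 10.3]
finger_gap: 15.1
grasp_force: 31.6
```

Request:
carry_out(
  motion=[0.0036,0.002,0,0,0,0.0036,0.002,0,0,0,0.0036,0.002,0,0,0],
)

```text
time: 8.42
ee_pos: [553.2, 172.4, 36.2]
tcp_rot: [-179.9, 0.3, 32.1]
force: [-13.3, -5.6, 15.7]
finger_gap: 15.3
grasp_force: 32.4
```

The position has stalled at 553.2 and the horizontal force is climbing, so it is in contact. I'll look before letting go.

Run:
```python
from rig import *
import cv2,pickle
s=read_state();c=camera('wrist');c['s']=s
pickle.dump(c,open('w4.pkl','wb'));cv2.imwrite('pics/w4.png',cv2.resize(c['image'][80:300,180:460,::-1],None,fx=2.7,fy=2.7,interpolation=cv2.INTER_CUBIC))
```

```text
(no output)
```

View pics/w4.png

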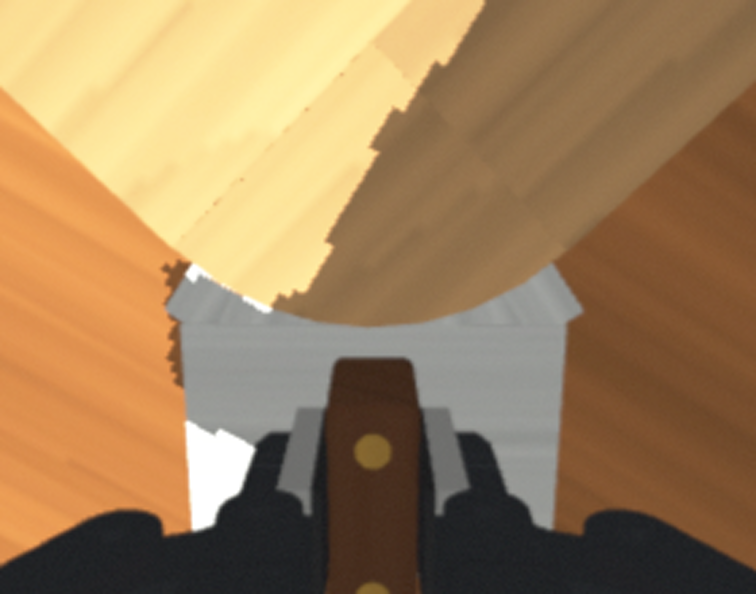

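The gauge is seated symmetrically. The former's arc bottom at crop (370,325) lies over the hollow, whose centre is at (375). I'll relieve the push, release and rise.

Converted, -0.0009 m / 0.25 = -0.0036, -0.0005 m / 0.25 = -0.002.

Request:
carry_out(
  motion=[-0.0036,-0.002,0.002,0,0,-0.0036,-0.002,0.002,0,0.3,-0.0036,-0.002,0.002,0,0.5,-0.0036,-0.002,0.002,0,0.5,-0.0036,-0.002,0.002,0,0.5],
)

```text
time: 8.88
ee_pos: [554.7, 173.4, 36.9]
tcp_rot: [180.0, -0.0, 32.2]
force: [-0.6, -0.3, -0.1]
finger_gap: 42.6
grasp_force: 0.0
```

Converted, 0.1 m / 0.25 = 0.4, 0.08 m / 0.25 = 0.32.

Request:
carry_out(
  motion=[0,0,0.02,0,0.5,0,0,0.08,0,0.5,0,0,0.2,0,0.5,0,0,0.32,0,0.5,0,0,0.4,0,0.5],
)

```text
time: 9.3
ee_pos: [555.2, 173.1, 139.8]
tcp_rot: [180.0, -0.1, 32.1]
force: [0.8, 1.0, -0.1]
finger_gap: 43.0
grasp_force: 0.0
```

Request:
carry_out(
  motion=[-0.08,-0.08,0.12,0,0.5,-0.08,-0.08,0.12,0,0.5,-0.08,-0.08,0.12,0,0.5],
)

```text
time: 9.55
ee_pos: [535.0, 152.7, 169.0]
tcp_rot: [-180.0, -0.2, 32.1]
force: [-0.2, 0.9, -0.8]
finger_gap: 42.5
grasp_force: 0.0
```

Run:
```python
from rig import *
import cv2,pickle
s=read_state();c=camera('wrist');c['s']=s
pickle.dump(c,open('w5.pkl','wb'));cv2.imwrite('pics/w5.png',c['image'][:,:,::-1])
```

```text
(no output)
```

View pics/w5.png

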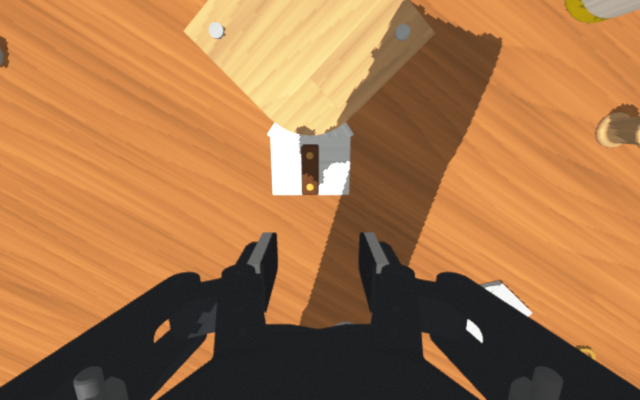

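The gauge lies flat with its hollow round the corner. Its centre is at column 311, against 309 for the former, and nothing is touching it.

```bash
python3 -c "
from rig import *
print(hand_in())"
```

```text
the job is handed in; nothing more can be done
None
```

The 50 mm hollow gauge is lying flat against the former's rounded corner, squarely seated and released. I left the other two gauges alone and handed the job in at about 9.6 s; no verdict was returned.

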